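# Line up the steel tins by size on the hob-side shelf

## Robot

A 6-joint arm with a two-finger parallel gripper is mounted at the origin on the work surface. World frame = base frame: x ahead of the robot, y to its left, z up, the work surface at z = 0. Lengths are in m, angles in rad, forces in N, time in s.
With the tool pointing down it reaches from about 0.4 to 0.825 m from the base axis. Payload 7 kg.
Tool frame: the origin (TCP) lies at the very end of the fingers, on their centre line; the grasp point (between the pads) lies arm.grip_point_offset behind it (arm.grip_point_offset is the distance from the TCP to the grasp point, in m); z points along the fingers, y is the line along which they close (so a half turn about z gives the same grasp; the last joint's range is limited). The gripper opens to 88 mm and grips with 3 to 60 N. Pads are 19 mm wide; open, the fingers measure 130 mm over their backs; the gripper's body (78 mm by 193 mm) begins 47 mm behind the grasp point.
Start: joints at [-0.824, 0.359, 0.012, 0, -1.224, -0.288], TCP at [0.299, -0.605, 0.227] pointing down, gripper open.
Joint ranges: [-3.07, 3.07], [-1.43, 2.12], [-1.02, 1.25], [-3.03, 1.67], [-3.05, -0], [-3.03, 3.03]. Speed limits (rad/s): [2.39, 2.39, 3.01, 3.14, 3.14, 3.14].

## Interface

Orientations are given as [roll, pitch, yaw] about the fixed x, y, z axes, in that order (R = Rz(yaw) Ry(pitch) Rx(roll)).
In Python, from station import arm gives the robot as it stands.
- The arm moves only by the shell command python3 -m crank 'ROWS' [OPENING] [FORCE]. ROWS is JSON, a list of rows, each an object of numbers: "dx", "dy", "dz": the shift along the tool's x, y, z in cm; "wx", "wy", "wz": the turn, a rotation vector about the tool's x, y, z in degrees. A call has exactly 10 rows; each row is the pose to reach, as a shift and turn from the pose commanded when the call began, along the tool's axes at that moment; what a row does not reach only later rows make up. A row lasts 1/8 s, in which the tool goes at most 62.5 mm and 10.7 degrees, less where a joint would pass 70% of its speed; a pose out of reach is approached as far as the arm can. A call with a gripper value outside its range is refused whole. OPENING is the finger opening in cm, from 0 to 8.76, set as the call begins (- or left out, the last holds). The fingers move at their own pace and stop on an object; FORCE is the grip in N (left out, the last holds). Time passes only in rows, so rows that repeat a pose let the fingers close, or fill a call up. It gives the time, the measured TCP pose, the force, the opening and the grip force at its end, in the units of the state.
- arm.get_state(): the state, without advancing time (a new reading comes with each control period).
- arm.grab_frame(name): name is "scene" or "top" or "wrist"; returns the picture (384x512x3 uint8, red, green, blue); there is no depth.
- arm.calibration(name): a dict with "fx", "fy", "cx", "cy" (pixels), "world_from_camera" (4x4, takes a point from camera to world coordinates). Camera axes: x right, y down, z forward; pixel columns grow to the right and rows downward; lengths in m; the calibration is good to about 2 mm. The wrist camera is an equidistant fisheye: a pixel r from the principal point sees the ray r / f radians off the axis. A picture is of the moment at which its call begins: read the wrist's pose just before it. calibration takes no time and is no camera call; for the wrist camera it gives the pose at the moment of the call.
- arm.job_done(): hands the job in; it is judged then, once.
Trained networks look in the newest picture that a camera, given by its name, has taken for a name from the list of things; names that differ only in an ending like _2 or _b are one class to them, and where a whole thing is asked for, a point or a joint stands for the part that bears it (a point fixed in the world has none). Each returns a list of dicts, best first, with "confidence" (0 to 1); they miss things now and then, are a little off and sometimes report something else, mostly with a low value. They report only what shows in the picture. A call takes as long as a camera call. They do not tell look-alikes from the thing itself.
- arm.find_in(camera, query): "centre" ([x, y, z] in m, in world coordinates, good to about 4 mm: the middle of the surface that is visible of it).
- arm.masks_of(camera, query): "pixels" (384x512 bool, what is visible of it).
- arm.mark_of(camera, query): "centre" ([x, y, z] in m, in world coordinates, good to about 4 mm: a listed point, or the origin of a listed thing).
The state is a dict: "t": time; "q": joint angles; "qd": joint speeds; "joint_efforts": joint torques, N m; "eef_pos": TCP position; "ee_rot": TCP orientation; "force": force on the tool from outside, world axes, zero at the start; "moment": the same for the moment, N m; "width": finger opening in m; "gripper_force": force on a finger pad.
Only numpy, scipy, OpenCV 4.12 (cv2) and the standard library are available. Lean on these libraries where they do the work, as an engineer would, in place of code of your own. Each camera call takes 0.05 s, during which the arm holds its last target. There are 200 camera calls.

## Task

Line up the four steel tins by size on the little shelf, each standing upright on the middle of its own cork mat: the biggest on the mat next to the garlic keeper, then the next in size, down to the smallest on the mat next to the yellow timer. Leave the garlic keeper and the timer where they stand.

Things in the scene. Friction and masses are not known exactly. Their poses are not given: they have to be found in the camera images.
- tin_biggest: the biggest of the four plain round steel tins with closed flat lids (one solid piece): straight-sided cylinder 64 mm in diameter, 78 mm tall, standing upright on the counter at the start. Origin: centre of its underside, z up.
- tin_large: the second biggest of the four plain round steel tins with closed flat lids (one solid piece): straight-sided cylinder 56 mm in diameter, 64 mm tall, standing upright on the counter at the start. Origin: centre of its underside, z up.
- tin_medium: the third biggest of the four plain round steel tins with closed flat lids (one solid piece): straight-sided cylinder 48 mm in diameter, 50 mm tall, standing upright on the counter at the start. Origin: centre of its underside, z up.
- tin_small: the smallest of the four plain round steel tins with closed flat lids (one solid piece): straight-sided cylinder 40 mm in diameter, 36 mm tall, standing upright on the counter at the start. Origin: centre of its underside, z up.
- mat1: round cork mat at the -y end of the row of four (70 mm diameter, 4 mm thick, fixed), on a low white melamine shelf whose top is 50 mm above the counter. Origin: centre of its underside (on the shelf top; the tin stands 4 mm higher); y runs along the row, the mats being 80 mm apart, x across the shelf (110 mm deep, 560 mm long, open all round).
- mat2: round cork mat second from the -y end of the row of four (70 mm diameter, 4 mm thick, fixed), on a low white melamine shelf whose top is 50 mm above the counter. Origin: centre of its underside (on the shelf top; the tin stands 4 mm higher); y runs along the row, the mats being 80 mm apart, x across the shelf (110 mm deep, 560 mm long, open all round).
- mat3: round cork mat third from the -y end of the row of four (70 mm diameter, 4 mm thick, fixed), on a low white melamine shelf whose top is 50 mm above the counter. Origin: centre of its underside (on the shelf top; the tin stands 4 mm higher); y runs along the row, the mats being 80 mm apart, x across the shelf (110 mm deep, 560 mm long, open all round).
- mat4: round cork mat at the +y end of the row of four (70 mm diameter, 4 mm thick, fixed), on a low white melamine shelf whose top is 50 mm above the counter. Origin: centre of its underside (on the shelf top; the tin stands 4 mm higher); y runs along the row, the mats being 80 mm apart, x across the shelf (110 mm deep, 560 mm long, open all round).
- garlic_keeper: white ceramic round pot with knobbed lid, 84 mm in diameter, 98 mm tall, loose on one end of the shelf. Origin: centre of its underside. It stands 105 mm from the centre of the nearest end mat; which end varies. To be left alone.
- timer: yellow plastic kitchen timer, a flat square block 60 x 60 mm and 36 mm tall with a white dial and small grey button on top, loose on the other end of the shelf from the keeper, 105 mm from the centre of that end mat. Origin: centre of its underside. To be left alone.
Things that resemble listed ones, but are neither listed nor needed, are in the scene too. What is shaped like the tin_biggest but purple or red is not meant. Leave any orange look-alike of the tin_medium alone.

How it is judged:
By the outcome, as a careful person would: the job done as asked, in the order asked, and still so for the second after the job is handed in, with the robot touching nothing.
It also fails if it takes over 102 s, if anything falls off the work surface, if the arm or the gripper's body presses on something with over 40 N, if the wrist force passes 120 N, or if a joint passes its speed limit or range.

## Working session

There is one attempt and no reset: what is moved stays moved. The work goes in short steps, Python scripts to look and compute and a shell command to move; the robot and the scene stay as the last step left them, time stands still between calls to the robot, and variables do not carry over. Pictures are saved under pics/ and viewed, at most 14 in all, crops included, and the job is handed in when it is done.

```bash
ls; mkdir -p pics
python3 - <<'E'
from station import arm
import cv2,numpy as np
np.set_printoptions(precision=4,suppress=True)
s=arm.get_state();print(s['t'],s['eef_pos'],s['ee_rot'],s['width'],arm.grip_point_offset)
for c in ['scene','top']:
    im=arm.grab_frame(c);cv2.imwrite(f'pics/{c}0.png',im[:,:,::-1]);k=arm.calibration(c);print(c,k['fx'],k['cx'],k['cy'],np.array(k['world_from_camera']).round(3).tolist())
    for n in ['tin_biggest','tin_large','tin_medium','tin_small','mat1','mat2','mat3','mat4','garlic_keeper','timer']:
        print(n,[(np.round(d['centre'],3).tolist(),round(d['confidence'],2)) for d in arm.mark_of(c,n)])
E
```

```text
pics
0.0 [ 0.2987 -0.6048  0.2256] [ 3.1399 -0.0001 -2.6829] 0.08776660476360731 0.0188
scene 424.58916063016073 255.7072023946262 195.45718736486157 [[-0.62, 0.653, -0.435, 0.93], [0.784, 0.516, -0.344, 0.39], [-0.0, -0.554, -0.832, 0.893], [0.0, 0.0, 0.0, 1.0]]
tin_biggest [([0.448, 0.254, -0.004], 0.95), ([0.348, 0.328, 0.006], 0.85), ([0.544, 0.337, 0.001], 0.82)]
tin_large [([0.446, -0.272, -0.004], 0.69)]
tin_medium [([0.401, -0.024, -0.0], 0.83), ([0.44, 0.081, 0.0], 0.77), ([0.447, -0.112, -0.0], 0.65)]
tin_small [([0.446, -0.113, 0.0], 0.5), ([0.666, -0.046, 0.051], 0.2)]
mat1 [([0.663, -0.045, 0.049], 0.91), ([0.676, -0.128, 0.051], 0.78)]
mat2 [([0.663, -0.045, 0.049], 0.91), ([0.676, -0.128, 0.051], 0.78)]
mat3 [([0.663, -0.045, 0.049], 0.91), ([0.676, -0.128, 0.051], 0.78)]
mat4 [([0.663, -0.045, 0.049], 0.91), ([0.676, -0.128, 0.051], 0.78)]
garlic_keeper [([0.68, -0.233, 0.051], 0.92)]
timer [([0.634, 0.215, 0.048], 0.7)]
top 358.15594214853536 251.3349671254093 185.53738141052614 [[-0.011, -0.997, 0.081, 0.438], [-1.0, 0.009, -0.021, 0.039], [0.02, -0.081, -0.997, 0.8
[... 231 characters left out ...]
025, 0.004], 0.88), ([0.44, 0.082, 0.003], 0.62)]
tin_small [([0.448, -0.109, -0.003], 0.51)]
mat1 [([0.644, 0.111, 0.049], 0.81), ([0.662, -0.049, 0.047], 0.8), ([0.675, -0.132, 0.051], 0.75), ([0.654, 0.032, 0.052], 0.56)]
mat2 [([0.644, 0.111, 0.049], 0.81), ([0.662, -0.049, 0.047], 0.8), ([0.675, -0.132, 0.051], 0.75), ([0.654, 0.032, 0.052], 0.56)]
mat3 [([0.644, 0.111, 0.049], 0.81), ([0.662, -0.049, 0.047], 0.8), ([0.675, -0.132, 0.051], 0.75), ([0.654, 0.032, 0.052], 0.56)]
mat4 [([0.644, 0.111, 0.049], 0.81), ([0.662, -0.049, 0.047], 0.8), ([0.675, -0.132, 0.051], 0.75), ([0.654, 0.032, 0.052], 0.56)]
garlic_keeper [([0.685, -0.236, 0.052], 0.6)]
timer [([0.639, 0.213, 0.05], 0.63)]
```

View pics/scene0.png

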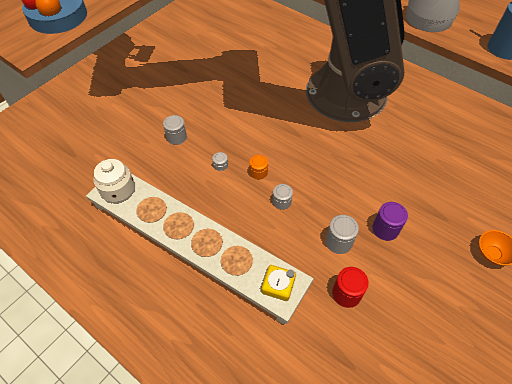

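View pics/top0.png

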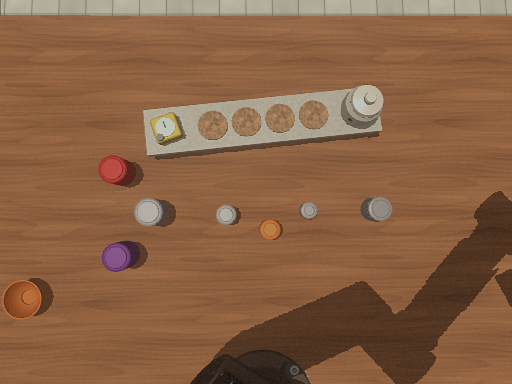

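The keeper at scene (113,180) stands at the -y end, so the order is biggest on mat1, large on mat2, medium on mat3 and small on mat4 (scene mats at (151,209), (178,225), (207,242), (236,260)). The timer is at (279,281).

Candidates:
- **Biggest:** steel at scene (342,234). The purple (391,221) and red (350,287) ones are look-alikes.
- **Medium:** steel at (283,196). The orange one at (258,167) is a look-alike.
- **Large:** steel at (175,129).
- **Small:** steel at (220,160).

Next I refine positions by fitting silhouettes in both views.

```bash
cat > h.py <<'E'
from station import arm
import cv2,numpy as np
from scipy.optimize import least_squares
np.set_printoptions(precision=4,suppress=True)
def proj(c,P):
    k=arm.calibration(c);T=np.linalg.inv(np.array(k['world_from_camera']))
    p=P@T[:3,:3].T+T[:3,3]
    return np.c_[k['fx']*p[:,0]/p[:,2]+k['cx'],k['fy']*p[:,1]/p[:,2]+k['cy']]
a=np.linspace(0,2*np.pi,60,endpoint=False)
def hull(c,x,d,h):
    P=np.vstack([np.c_[x[0]+d/2*np.cos(a),x[1]+d/2*np.sin(a),x[2]+z+0*a] for z in (0,h)])
    return cv2.convexHull(proj(c,P).astype(np.float32))
def mask(c,q,p0,d,h):  # the mask closest to the expected place
    u=hull(c,p0,d,h)[:,0].mean(0);best=None
    for m in arm.masks_of(c,q):
        ys,xs=np.nonzero(m['pixels'])
        if len(xs) and np.hypot(xs.mean()-u[0],ys.mean()-u[1])<12: best=m['pixels'];break
    return best
def contour(m):
    cs,_=cv2.findContours(cv2.resize(m.astype(np.uint8)*255,None,fx=4,fy=4,interpolation=cv2.INTER_LINEAR)//128,0,1)
    c=max(cs,key=cv2.contourArea)[:,0].astype(float)
    return (c[::4]+.5)/4-.5
def fit(views,p0,d,h,fixz=None):
    def r(x):
        x=np.r_[x[:2],fixz] if fixz is not None else x
        return np.concatenate([[cv2.pointPolygonTest(H,(float(u),float(v)),True) for u,v in C] for c,C in views for H in [hull(c,x,d,h)]])
    s=least_squares(r,p0 if fixz is None else p0[:2],loss='soft_l1',f_scale=.5,diff_step=1e-3)
    return s.x,np.sqrt(np.mean(r(s.x)**2))
E
python3 - <<'E'
from h import *
T={'tin_biggest':(.447,.2535,.064,.078,0),'tin_large':(.446,-.273,.056,.064,0),'tin_medium':(.44,.0815,.048,.05,0),'tin_small':(.447,-.111,.04,.036,0),
'mat1':(.675,-.131,.07,.004,.05),'mat2':(.663,-.047,.07,.004,.05),'mat3':(.654,.032,.07,.004,.05),'mat4':(.644,.111,.07,.004,.05)}
V={n:[] for n in T}
for c in ['scene','top']:
    arm.grab_frame(c)
    for n,(x,y,d,h,z) in T.items():
        m=mask(c,n,np.array([x,y,z]),d,h)
        if m is not None: V[n].append((c,contour(m)))
for n,(x,y,d,h,z) in T.items():
    p0=np.array([x,y,z+.001])
    print(n,[c for c,_ in V[n]])
    for vs in [V[n]]+[[v] for v in V[n]]:
        print('  ',*(fit(vs,p0,d,h) if len(vs)>1 else fit(vs,p0,d,h,z)))
print(arm.get_state()['t'])
import cv2
im=cv2.imread('pics/scene0.png');cv2.imwrite('pics/crop.png',cv2.resize(im[100:310,130:410],None,fx=2.8,fy=2.8,interpolation=cv2.INTER_CUBIC))
E
```

```text
tin_biggest ['scene', 'top']
   [ 0.4471  0.2547 -0.0017] 0.677874437058332
   [0.4464 0.2551] 0.6723338881169755
   [0.4475 0.2535] 0.5382359336528378
tin_large ['scene', 'top']
   [ 0.4475 -0.2733 -0.    ] 0.7689502851689418
   [ 0.4476 -0.2723] 0.809840453481365
   [ 0.4476 -0.274 ] 0.6596121231451524
tin_medium ['scene', 'top']
   [ 0.4383  0.0834 -0.0027] 0.612129223047948
   [0.4392 0.0841] 0.7746387079899112
   [0.4385 0.0833] 0.32944461049040424
tin_small ['scene', 'top']
   [ 0.446  -0.1148 -0.0037] 0.9442399497124625
   [ 0.4471 -0.1111] 1.1937222213231433
   [ 0.4465 -0.1147] 0.5216930700380487
mat1 ['scene', 'top']
   [ 0.6719 -0.1277  0.0472] 1.0147099828867694
   [ 0.6718 -0.126 ] 0.8361595465642024
   [ 0.6723 -0.1266] 1.1083917750364485
mat2 ['scene', 'top']
   [ 0.6644 -0.047   0.0487] 0.6444494586494524
   [ 0.6645 -0.0466] 0.6005126948025201
   [ 0.6643 -0.0466] 0.7112416156938275
mat3 ['top']
   [0.6575 0.0335] 0.4129309332286783
   [0.6575 0.0335] 0.4129309332286783
mat4 ['scene', 'top']
   [0.6482 0.112  0.049 ] 0.6952671103335583
   [0.6479 0.1128] 0.7517761410514283
   [0.6486 0.1113] 0.5297007609361618
2.0
```

View pics/crop.png

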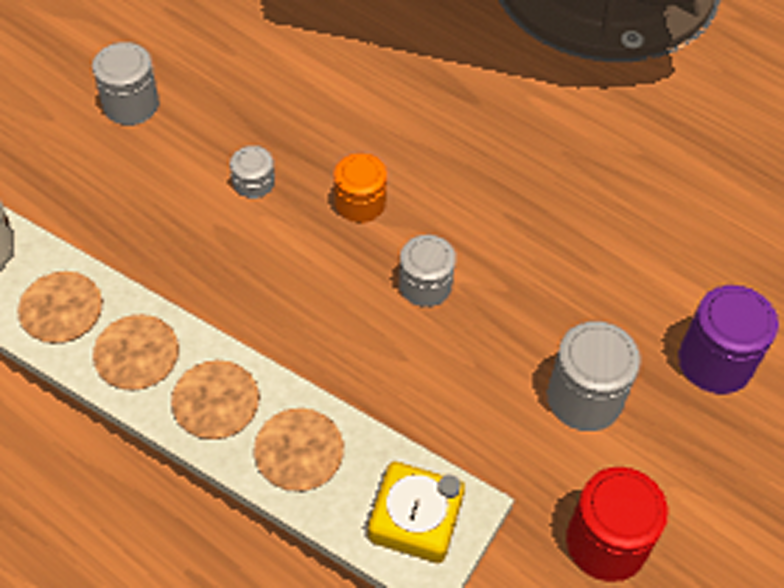

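The crop confirms four plain steel tins, with purple, red and orange as the look-alikes. Heights agree with the text, and the mats fit a line with 80 mm spacing. I start with tin_large, going above it and turning so the fingers close across the shelf.

```bash
python3 -m crank '[{"dx":-3,"dy":2.5,"dz":0.8,"wz":-7.7},{"dx":-6,"dy":5,"dz":1.6,"wz":-15.4},{"dx":-9,"dy":7.5,"dz":2.4,"wz":-23},{"dx":-12.5,"dy":10.3,"dz":3.3,"wz":-31},{"dx":-16,"dy":13.2,"dz":4,"wz":-39},{"dx":-19.5,"dy":16,"dz":5,"wz":-46},{"dx":-23,"dy":19,"dz":6,"wz":-54},{"dx":-26,"dy":21.5,"dz":7,"wz":-62},{"dx":-28,"dy":23.1,"dz":7.5,"wz":-69.4},{"dx":-28,"dy":23.1,"dz":7.5,"wz":-69.4}]' 8.7 20
cat >> h.py <<'E'
from scipy.spatial.transform import Rotation as Ro
def go(*goal):  # world TCP goal -> cm along the tool axes, and yaw error
    s=arm.get_state();R=Ro.from_euler('xyz',s['ee_rot']).as_matrix()
    print('t',round(s['t'],2),'pos',s['eef_pos'],'rot',s['ee_rot'],'w',s['width'],'F',s['force'])
    for g in goal: print(g,'->',(R.T@(np.array(g)-s['eef_pos'])*100).round(2))
def look(q,p0,d,h):  # wrist view: position of the thing from its mask's outline, height known from p0
    import time
    k=arm.calibration('wrist');arm.grab_frame('wrist')
    T=np.array(k['world_from_camera']);best=None
    def pw(P):
        p=(P-T[:3,3])@T[:3,:3];r=np.hypot(p[:,0],p[:,1]);th=np.arctan2(r,p[:,2]);return np.c_[k['fx']*th*p[:,0]/r+k['cx'],k['fy']*th*p[:,1]/r+k['cy']]
    global proj
    old=proj;proj=lambda c,P:pw(P)
    try:
        m=mask('w',q,np.array(p0),d,h)
        if m is None: print('no mask');return
        x,e=fit([('w',contour(m))],np.array(p0),d,h,p0[2]);print(q,x,'rms',e);return x
    finally: proj=old
E
python3 - <<'E'
from h import *
p=look('tin_large',[.4475,-.2733,0],.056,.064)
go([.4475,-.2733,.028])
if p is not None: go([*p,.028])
E
```

```text
$[0]: bad value
Traceback (most recent call last):
  File "h.py", line 43, in look
    m=mask('w',q,np.array(p0),d,h)
  File "h.py", line 15, in mask
    for m in arm.masks_of(c,q):
             ~~~~~~~~~~~~^^^^^
ValueError: no camera of that name has taken a picture
```

```bash
sed -i "s/mask('w',q/mask('wrist',q/" h.py; python3 -m crank '[{"dx":-3,"dy":2.5,"dz":0.8,"wx":0,"wy":0,"wz":-7.7},{"dx":-6,"dy":5,"dz":1.6,"wx":0,"wy":0,"wz":-15.4},{"dx":-9,"dy":7.5,"dz":2.4,"wx":0,"wy":0,"wz":-23},{"dx":-12.5,"dy":10.3,"dz":3.3,"wx":0,"wy":0,"wz":-31},{"dx":-16,"dy":13.2,"dz":4,"wx":0,"wy":0,"wz":-39},{"dx":-19.5,"dy":16,"dz":5,"wx":0,"wy":0,"wz":-46},{"dx":-23,"dy":19,"dz":6,"wx":0,"wy":0,"wz":-54},{"dx":-26,"dy":21.5,"dz":7,"wx":0,"wy":0,"wz":-62},{"dx":-28,"dy":23.1,"dz":7.5,"wx":0,"wy":0,"wz":-69.4},{"dx":-28,"dy":23.1,"dz":7.5,"wx":0,"wy":0,"wz":-69.4}]' 8.7 20
python3 - <<'E'
from h import *
p=look('tin_large',[.4475,-.2733,0],.056,.064)
go([.4475,-.2733,.028])
if p is not None: go([*p,.028])
E
```

```text
t: 3.3
eef_pos: [0.4482, -0.2728, 0.1515]
ee_rot: [3.141, 0.0, -1.468]
force: [0.2, 0.4, 0.3]
width: 0.0868
gripper_force: 0.0
tin_large [ 0.4483 -0.2749] rms 0.9265269360950508
t 3.4 pos [ 0.4478 -0.2741  0.1518] rot [-3.1414 -0.0002 -1.4724] w 0.08706695800209059 F [-0.3156 -1.1554  0.3141]
[0.4475, -0.2733, 0.028] -> [-0.09  0.02 12.38]
t 3.4 pos [ 0.4478 -0.2741  0.1518] rot [-3.1414 -0.0002 -1.4724] w 0.08706695800209059 F [-0.3156 -1.1554  0.3141]
[np.float64(0.4482990498129359), np.float64(-0.2748606023097939), 0.028] -> [ 0.08 -0.04 12.38]
```

```bash
python3 -m crank '[{"dx":0,"dy":0,"dz":2,"wx":0,"wy":0,"wz":0},{"dx":0,"dy":0,"dz":4,"wx":0,"wy":0,"wz":0},{"dx":0,"dy":0,"dz":6,"wx":0,"wy":0,"wz":0},{"dx":0,"dy":0,"dz":8,"wx":0,"wy":0,"wz":0},{"dx":0,"dy":0,"dz":9.5,"wx":0,"wy":0,"wz":0},{"dx":0,"dy":0,"dz":11,"wx":0,"wy":0,"wz":0},{"dx":0,"dy":0,"dz":12,"wx":0,"wy":0,"wz":0},{"dx":0,"dy":0,"dz":12.4,"wx":0,"wy":0,"wz":0},{"dx":0,"dy":0,"dz":12.4,"wx":0,"wy":0,"wz":0},{"dx":0,"dy":0,"dz":12.4,"wx":0,"wy":0,"wz":0}]' 8.7 20 &&
python3 -m crank '[{"dx":0,"dy":0,"dz":0,"wx":0,"wy":0,"wz":0},{"dx":0,"dy":0,"dz":0,"wx":0,"wy":0,"wz":0},{"dx":0,"dy":0,"dz":0,"wx":0,"wy":0,"wz":0},{"dx":0,"dy":0,"dz":0,"wx":0,"wy":0,"wz":0},{"dx":0,"dy":0,"dz":0,"wx":0,"wy":0,"wz":0},{"dx":0,"dy":0,"dz":0,"wx":0,"wy":0,"wz":0},{"dx":0,"dy":0,"dz":-1,"wx":0,"wy":0,"wz":0},{"dx":0,"dy":0,"dz":-3,"wx":0,"wy":0,"wz":0},{"dx":0,"dy":0,"dz":-6,"wx":0,"wy":0,"wz":0},{"dx":0,"dy":0,"dz":-9,"wx":0,"wy":0,"wz":0}]' 5 25
python3 - <<'E'
from h import *
go([.6645,-.0469,.12],[.6645,-.0469,.083])
E
```

```text
t: 4.65
eef_pos: [0.4481, -0.2741, 0.028]
ee_rot: [-3.141, -0.0, -1.471]
force: [0.9, 0.5, -0.7]
width: 0.0871
gripper_force: 0.0
t: 5.9
eef_pos: [0.4474, -0.274, 0.1188]
ee_rot: [3.141, 0.0, -1.472]
force: [1.2, -0.4, -1.2]
width: 0.0554
gripper_force: 25.0
t 5.9 pos [ 0.4474 -0.274   0.1188] rot [ 3.1413  0.0001 -1.4716] w 0.05541926738499545 F [ 1.1815 -0.3929 -1.1797]
[0.6645, -0.0469, 0.12] -> [-20.45 -23.85  -0.12]
[0.6645, -0.0469, 0.083] -> [-20.45 -23.85   3.58]
```

```bash
python3 -m crank '[{"dx":-1,"dy":-1.2,"dz":-1,"wx":0,"wy":0,"wz":0},{"dx":-3,"dy":-3.5,"dz":-1,"wx":0,"wy":0,"wz":0},{"dx":-5.5,"dy":-6.4,"dz":-1,"wx":0,"wy":0,"wz":0},{"dx":-8.5,"dy":-9.9,"dz":-1,"wx":0,"wy":0,"wz":0},{"dx":-11.5,"dy":-13.4,"dz":-1,"wx":0,"wy":0,"wz":0},{"dx":-14.5,"dy":-16.9,"dz":-1,"wx":0,"wy":0,"wz":0},{"dx":-17,"dy":-19.8,"dz":-1,"wx":0,"wy":0,"wz":0},{"dx":-19.3,"dy":-22.5,"dz":-1,"wx":0,"wy":0,"wz":0},{"dx":-20.4,"dy":-23.8,"dz":-0.5,"wx":0,"wy":0,"wz":0},{"dx":-20.4,"dy":-23.8,"dz":0,"wx":0,"wy":0,"wz":0}]'
python3 - <<'E'
from h import *
arm.grab_frame('top');arm.grab_frame('scene')
go([.6645,-.0469,.083])
look('tin_large',[.6645,-.0469,.09],.056,.064)
cv2.imwrite('pics/w1.png',arm.grab_frame('wrist')[:,:,::-1])
E
```

```text
t: 7.15
eef_pos: [0.6643, -0.0464, 0.1162]
ee_rot: [3.14, 0.0, -1.47]
force: [-0.8, 0.5, -1.3]
width: 0.0556
gripper_force: 25.0
t 7.25 pos [ 0.6629 -0.0477  0.1161] rot [ 3.1389  0.0001 -1.4718] w 0.05550937403258305 F [-0.7832 -1.2803 -2.3291]
[0.6645, -0.0469, 0.083] -> [-0.06 -0.17  3.31]
no mask
```

View pics/w1.png

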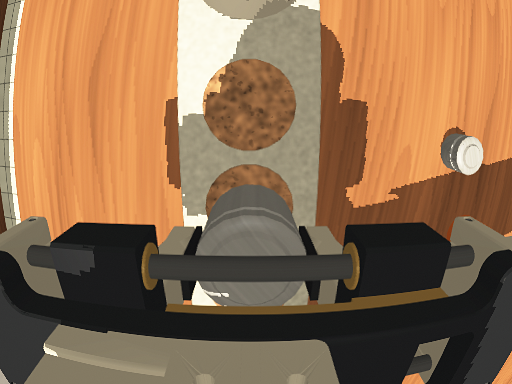

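The wrist view shows the gripped tin above mat2, centred between the shelf edges, with mat1 clear at (250,104). Lowering it now.

```bash
python3 -m crank '[{"dx":0,"dy":-0.1,"dz":0.8,"wx":0,"wy":0,"wz":0},{"dx":0,"dy":-0.1,"dz":1.5,"wx":0,"wy":0,"wz":0},{"dx":0,"dy":-0.1,"dz":2,"wx":0,"wy":0,"wz":0},{"dx":0,"dy":-0.1,"dz":2.4,"wx":0,"wy":0,"wz":0},{"dx":0,"dy":-0.1,"dz":2.8,"wx":0,"wy":0,"wz":0},{"dx":0,"dy":-0.1,"dz":3.1,"wx":0,"wy":0,"wz":0},{"dx":0,"dy":-0.1,"dz":3.3,"wx":0,"wy":0,"wz":0},{"dx":0,"dy":-0.1,"dz":3.3,"wx":0,"wy":0,"wz":0},{"dx":0,"dy":-0.1,"dz":3.3,"wx":0,"wy":0,"wz":0},{"dx":0,"dy":-0.1,"dz":3.3,"wx":0,"wy":0,"wz":0}]'
```

```text
t: 8.65
eef_pos: [0.6653, -0.0474, 0.0847]
ee_rot: [-3.141, -0.0, -1.471]
force: [-0.5, -1.0, -2.0]
width: 0.0555
gripper_force: 25.0
```

```bash
python3 -m crank '[{"dx":0,"dy":0,"dz":0.05,"wx":0,"wy":0,"wz":0},{"dx":0,"dy":0,"dz":0.1,"wx":0,"wy":0,"wz":0},{"dx":0,"dy":0,"dz":0.15,"wx":0,"wy":0,"wz":0},{"dx":0,"dy":0,"dz":0.2,"wx":0,"wy":0,"wz":0},{"dx":0,"dy":0,"dz":0.2,"wx":0,"wy":0,"wz":0},{"dx":0,"dy":0,"dz":0.2,"wx":0,"wy":0,"wz":0},{"dx":0,"dy":0,"dz":0.2,"wx":0,"wy":0,"wz":0},{"dx":0,"dy":0,"dz":0.2,"wx":0,"wy":0,"wz":0},{"dx":0,"dy":0,"dz":0.2,"wx":0,"wy":0,"wz":0},{"dx":0,"dy":0,"dz":0.2,"wx":0,"wy":0,"wz":0}]'
```

```text
t: 9.9
eef_pos: [0.6652, -0.0474, 0.0826]
ee_rot: [3.142, -0.0, -1.471]
force: [-0.3, -0.0, -1.1]
width: 0.0554
gripper_force: 25.0
```

```bash
python3 -m crank '[{"dx":0,"dy":0,"dz":0.05,"wx":0,"wy":0,"wz":0},{"dx":0,"dy":0,"dz":0.05,"wx":0,"wy":0,"wz":0},{"dx":0,"dy":0,"dz":0.05,"wx":0,"wy":0,"wz":0},{"dx":0,"dy":0,"dz":0.05,"wx":0,"wy":0,"wz":0},{"dx":0,"dy":0,"dz":0,"wx":0,"wy":0,"wz":0},{"dx":0,"dy":0,"dz":-1,"wx":0,"wy":0,"wz":0},{"dx":0,"dy":0,"dz":-3,"wx":0,"wy":0,"wz":0},{"dx":0,"dy":0,"dz":-5,"wx":0,"wy":0,"wz":0},{"dx":0,"dy":0,"dz":-7,"wx":0,"wy":0,"wz":0},{"dx":0,"dy":0,"dz":-8,"wx":0,"wy":0,"wz":0}]' 7.2
python3 - <<'E'
from h import *
go([.447,.2545,.17])
E
```

```text
t: 11.15
eef_pos: [0.6659, -0.0474, 0.1646]
ee_rot: [-3.139, 0.0, -1.471]
force: [-0.3, 0.1, -0.8]
width: 0.0722
gripper_force: 0.0
t 11.15 pos [ 0.6659 -0.0474  0.1646] rot [-3.1391  0.     -1.4714] w 0.07219215834834325 F [-0.3445  0.1393 -0.8464]
[0.447, 0.2545, 0.17] -> [-32.21  18.79  -0.59]
```

Now to above tin_biggest (37 cm in about 9 rows).

```bash
python3 -m crank '[{"dx":-2,"dy":1.2,"dz":-0.5,"wx":0,"wy":0,"wz":0},{"dx":-6,"dy":3.5,"dz":-0.5,"wx":0,"wy":0,"wz":0},{"dx":-10.5,"dy":6.1,"dz":-0.5,"wx":0,"wy":0,"wz":0},{"dx":-15,"dy":8.8,"dz":-0.5,"wx":0,"wy":0,"wz":0},{"dx":-19.5,"dy":11.4,"dz":-0.5,"wx":0,"wy":0,"wz":0},{"dx":-24,"dy":14,"dz":-0.5,"wx":0,"wy":0,"wz":0},{"dx":-28,"dy":16.3,"dz":-0.5,"wx":0,"wy":0,"wz":0},{"dx":-31,"dy":18.1,"dz":-0.5,"wx":0,"wy":0,"wz":0},{"dx":-32.2,"dy":18.8,"dz":-0.5,"wx":0,"wy":0,"wz":0},{"dx":-32.2,"dy":18.8,"dz":-0.5,"wx":0,"wy":0,"wz":0}]' 8.7
python3 - <<'E'
from h import *
p=look('tin_biggest',[.447,.2545,0],.064,.078)
go([.447,.2545,.04])
if p is not None: go([*p,.04])
arm.grab_frame('top')
m=mask('top','tin_large',np.array([.6645,-.0469,.054]),.056,.064)
if m is not None: print(fit([('top',contour(m))],np.array([.6645,-.0469,.054]),.056,.064,.054))
E
```

```text
t: 12.4
eef_pos: [0.4455, 0.2549, 0.1675]
ee_rot: [3.141, -0.0, -1.47]
force: [0.2, -0.2, -0.5]
width: 0.087
gripper_force: 0.0
tin_biggest [0.4472 0.254 ] rms 0.8470544490686015
t 12.5 pos [0.4463 0.254  0.1674] rot [ 3.1413 -0.0003 -1.4715] w 0.08680149304960924 F [-0.2156  0.1909  0.2864]
[0.447, 0.2545, 0.04] -> [-0.05 -0.08 12.74]
t 12.5 pos [0.4463 0.254  0.1674] rot [ 3.1413 -0.0003 -1.4715] w 0.08680149304960924 F [-0.2156  0.1909  0.2864]
[np.float64(0.4472240948710168), np.float64(0.2540039547009111), 0.04] -> [ 0.   -0.1  12.74]
(array([ 0.6647, -0.0478]), np.float64(0.5707997601787537))
```

Tin_large stands within 1 mm of mat2's centre. Descend and grip the biggest.

```bash
python3 -m crank '[{"dx":0,"dy":-0.1,"dz":2,"wx":0,"wy":0,"wz":0},{"dx":0,"dy":-0.1,"dz":4,"wx":0,"wy":0,"wz":0},{"dx":0,"dy":-0.1,"dz":6,"wx":0,"wy":0,"wz":0},{"dx":0,"dy":-0.1,"dz":8,"wx":0,"wy":0,"wz":0},{"dx":0,"dy":-0.1,"dz":9.5,"wx":0,"wy":0,"wz":0},{"dx":0,"dy":-0.1,"dz":11,"wx":0,"wy":0,"wz":0},{"dx":0,"dy":-0.1,"dz":12,"wx":0,"wy":0,"wz":0},{"dx":0,"dy":-0.1,"dz":12.7,"wx":0,"wy":0,"wz":0},{"dx":0,"dy":-0.1,"dz":12.7,"wx":0,"wy":0,"wz":0},{"dx":0,"dy":-0.1,"dz":12.7,"wx":0,"wy":0,"wz":0}]' 8.7 25 &&
python3 -m crank '[{"dx":0,"dy":0,"dz":0,"wx":0,"wy":0,"wz":0},{"dx":0,"dy":0,"dz":0,"wx":0,"wy":0,"wz":0},{"dx":0,"dy":0,"dz":0,"wx":0,"wy":0,"wz":0},{"dx":0,"dy":0,"dz":0,"wx":0,"wy":0,"wz":0},{"dx":0,"dy":0,"dz":0,"wx":0,"wy":0,"wz":0},{"dx":0,"dy":0,"dz":-2,"wx":0,"wy":0,"wz":0},{"dx":0,"dy":0,"dz":-5,"wx":0,"wy":0,"wz":0},{"dx":0,"dy":0,"dz":-9,"wx":0,"wy":0,"wz":0},{"dx":0,"dy":0,"dz":-13,"wx":0,"wy":0,"wz":0},{"dx":0,"dy":0,"dz":-15,"wx":0,"wy":0,"wz":0}]' 5.5 30
python3 - <<'E'
from h import *
go([.6724,-.1265,.19])
E
```

```text
t: 13.85
eef_pos: [0.4475, 0.2548, 0.041]
ee_rot: [-3.141, 0.0, -1.471]
force: [-1.0, 0.3, 0.4]
width: 0.0871
gripper_force: 0.0
t: 15.1
eef_pos: [0.4477, 0.2549, 0.1926]
ee_rot: [-3.14, 0.002, -1.471]
force: [0.4, 0.5, -1.9]
width: 0.0636
gripper_force: 30.0
t 15.1 pos [0.4477 0.2549 0.1926] rot [-3.1397  0.0017 -1.4715] w 0.0635907369840461 F [ 0.3656  0.4714 -1.8619]
[0.6724, -0.1265, 0.19] -> [ 40.18 -18.57   0.23]
```

```bash
python3 -m crank '[{"dx":2,"dy":-0.9,"dz":0,"wx":0,"wy":0,"wz":0},{"dx":6,"dy":-2.8,"dz":0,"wx":0,"wy":0,"wz":0},{"dx":11.5,"dy":-5.3,"dz":0,"wx":0,"wy":0,"wz":0},{"dx":17,"dy":-7.9,"dz":0,"wx":0,"wy":0,"wz":0},{"dx":22.5,"dy":-10.4,"dz":0,"wx":0,"wy":0,"wz":0},{"dx":28,"dy":-12.9,"dz":0,"wx":0,"wy":0,"wz":0},{"dx":33.5,"dy":-15.5,"dz":0,"wx":0,"wy":0,"wz":0},{"dx":37.5,"dy":-17.3,"dz":0,"wx":0,"wy":0,"wz":0},{"dx":39.8,"dy":-18.3,"dz":0,"wx":0,"wy":0,"wz":0},{"dx":40.2,"dy":-18.6,"dz":0,"wx":0,"wy":0,"wz":0}]'
python3 - <<'E'
from h import *
arm.grab_frame('top')
go([.6724,-.1265,.097])
E
```

```text
t: 16.35
eef_pos: [0.6721, -0.1288, 0.1891]
ee_rot: [3.14, 0.0, -1.474]
force: [-1.4, -0.6, -2.3]
width: 0.0633
gripper_force: 30.0
t 16.4 pos [ 0.6722 -0.1282  0.1893] rot [ 3.1399  0.0002 -1.4732] w 0.06367192436635978 F [ 1.3978  0.2683 -1.86  ]
[0.6724, -0.1265, 0.097] -> [-0.17 -0.05  9.23]
```

```bash
python3 -m crank '[{"dx":-0.1,"dy":0,"dz":1.5,"wx":0,"wy":0,"wz":0},{"dx":-0.1,"dy":0,"dz":3,"wx":0,"wy":0,"wz":0},{"dx":-0.1,"dy":0,"dz":4.5,"wx":0,"wy":0,"wz":0},{"dx":-0.1,"dy":0,"dz":6,"wx":0,"wy":0,"wz":0},{"dx":-0.1,"dy":0,"dz":7.2,"wx":0,"wy":0,"wz":0},{"dx":-0.1,"dy":0,"dz":8.2,"wx":0,"wy":0,"wz":0},{"dx":-0.1,"dy":0,"dz":8.8,"wx":0,"wy":0,"wz":0},{"dx":-0.1,"dy":0,"dz":9.1,"wx":0,"wy":0,"wz":0},{"dx":-0.1,"dy":0,"dz":9.1,"wx":0,"wy":0,"wz":0},{"dx":-0.1,"dy":0,"dz":9.1,"wx":0,"wy":0,"wz":0}]'
python3 - <<'E'
from h import *
arm.grab_frame('top')
go([.6724,-.1265,.094])
E
```

```text
t: 17.65
eef_pos: [0.6724, -0.1261, 0.1001]
ee_rot: [-3.141, -0.0, -1.472]
force: [-0.5, -0.4, -1.4]
width: 0.0639
gripper_force: 30.0
t 17.7 pos [ 0.6723 -0.1261  0.1   ] rot [-3.1408 -0.0001 -1.4715] w 0.0635003773376305 F [-0.2977 -0.3254 -2.0481]
[0.6724, -0.1265, 0.094] -> [ 0.04 -0.    0.6 ]
```

```bash
python3 -m crank '[{"dx":0,"dy":0,"dz":0.15,"wx":0,"wy":0,"wz":0},{"dx":0,"dy":0,"dz":0.3,"wx":0,"wy":0,"wz":0},{"dx":0,"dy":0,"dz":0.4,"wx":0,"wy":0,"wz":0},{"dx":0,"dy":0,"dz":0.45,"wx":0,"wy":0,"wz":0},{"dx":0,"dy":0,"dz":0.5,"wx":0,"wy":0,"wz":0},{"dx":0,"dy":0,"dz":0.5,"wx":0,"wy":0,"wz":0},{"dx":0,"dy":0,"dz":0.55,"wx":0,"wy":0,"wz":0},{"dx":0,"dy":0,"dz":0.55,"wx":0,"wy":0,"wz":0},{"dx":0,"dy":0,"dz":0.55,"wx":0,"wy":0,"wz":0},{"dx":0,"dy":0,"dz":0.55,"wx":0,"wy":0,"wz":0}]'
```

```text
t: 18.95
eef_pos: [0.6721, -0.1261, 0.0948]
ee_rot: [-3.141, -0.0, -1.471]
force: [-2.8, 1.5, 5.2]
width: 0.0634
gripper_force: 30.0
```

Light contact (5 N). Release, rise, and go on toward the medium tin.

```bash
python3 -m crank '[{"dx":0,"dy":0,"dz":0,"wx":0,"wy":0,"wz":0},{"dx":0,"dy":0,"dz":0,"wx":0,"wy":0,"wz":0},{"dx":0,"dy":0,"dz":0,"wx":0,"wy":0,"wz":0},{"dx":0,"dy":0,"dz":0,"wx":0,"wy":0,"wz":0},{"dx":0,"dy":0,"dz":0,"wx":0,"wy":0,"wz":0},{"dx":0,"dy":0,"dz":-1,"wx":0,"wy":0,"wz":0},{"dx":0,"dy":0,"dz":-3,"wx":0,"wy":0,"wz":0},{"dx":0,"dy":0,"dz":-5.5,"wx":0,"wy":0,"wz":0},{"dx":0,"dy":0,"dz":-7.5,"wx":0,"wy":0,"wz":0},{"dx":0,"dy":0,"dz":-8,"wx":0,"wy":0,"wz":0}]' 8
python3 - <<'E'
from h import *
go([.4385,.0833,.15])
E
```

```text
t: 20.2
eef_pos: [0.673, -0.1261, 0.1764]
ee_rot: [-3.138, -0.0, -1.471]
force: [-0.1, -0.1, -0.1]
width: 0.0798
gripper_force: 0.0
t 20.2 pos [ 0.673  -0.1261  0.1764] rot [-3.1382 -0.0004 -1.4713] w 0.07976912722692579 F [-0.1499 -0.1022 -0.1231]
[0.4385, 0.0833, 0.15] -> [-23.17  21.27   2.56]
```

```bash
python3 -m crank '[{"dx":-1.2,"dy":1.1,"dz":0,"wx":0,"wy":0,"wz":0},{"dx":-4,"dy":3.7,"dz":0,"wx":0,"wy":0,"wz":0},{"dx":-7.5,"dy":6.9,"dz":0,"wx":0,"wy":0,"wz":0},{"dx":-11,"dy":10.1,"dz":0,"wx":0,"wy":0,"wz":0},{"dx":-14.5,"dy":13.3,"dz":0.5,"wx":0,"wy":0,"wz":0},{"dx":-18,"dy":16.5,"dz":1,"wx":0,"wy":0,"wz":0},{"dx":-21,"dy":19.3,"dz":1.5,"wx":0,"wy":0,"wz":0},{"dx":-22.8,"dy":20.9,"dz":2,"wx":0,"wy":0,"wz":0},{"dx":-23.2,"dy":21.3,"dz":2.5,"wx":0,"wy":0,"wz":0},{"dx":-23.2,"dy":21.3,"dz":2.5,"wx":0,"wy":0,"wz":0}]'
python3 - <<'E'
from h import *
p=look('tin_medium',[.4385,.0833,0],.048,.05)
cv2.imwrite('pics/w2.png',arm.grab_frame('wrist')[:,:,::-1])
go([.4385,.0833,.018])
if p is not None: go([*p,.018])
arm.grab_frame('top')
for n,q,d,h in [('tin_large',[.6645,-.0469,.054],.056,.064),('tin_biggest',[.6724,-.1265,.054],.064,.078)]:
    m=mask('top',n,np.array(q),d,h)
    if m is not None: print(n,fit([('top',contour(m))],np.array(q),d,h,.054))
E
```

```text
t: 21.45
eef_pos: [0.4366, 0.0835, 0.1485]
ee_rot: [3.141, -0.0, -1.47]
force: [-0.1, 0.3, 0.4]
width: 0.0802
gripper_force: 0.0
tin_medium [0.4391 0.0816] rms 1.3952361966488842
t 21.6 pos [0.4376 0.0833 0.149 ] rot [ 3.1414 -0.0002 -1.4722] w 0.07994929651627156 F [-0.0022  0.144  -0.0638]
[0.4385, 0.0833, 0.018] -> [ 0.01 -0.1  13.1 ]
t 21.6 pos [0.4376 0.0833 0.149 ] rot [ 3.1414 -0.0002 -1.4722] w 0.07994929651627156 F [-0.0022  0.144  -0.0638]
[np.float64(0.4391068486592064), np.float64(0.08158990423427644), 0.018] -> [ 0.18 -0.14 13.1 ]
tin_large (array([ 0.6649, -0.0474]), np.float64(0.5749266993982213))
tin_biggest (array([ 0.6711, -0.1261]), np.float64(0.6107483539143121))
```

View pics/w2.png

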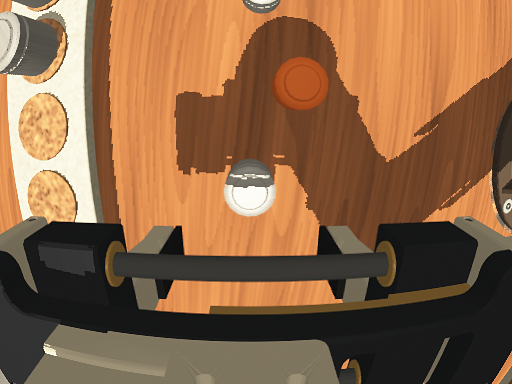

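The wrist view shows the steel tin_medium at (250,188) between the fingers and the orange one clear at (302,83). Both placed tins are within 1.5 mm of their centres.

```bash
python3 -m crank '[{"dx":0.1,"dy":-0.1,"dz":2,"wx":0,"wy":0,"wz":0},{"dx":0.1,"dy":-0.1,"dz":4,"wx":0,"wy":0,"wz":0},{"dx":0.1,"dy":-0.1,"dz":6,"wx":0,"wy":0,"wz":0},{"dx":0.1,"dy":-0.1,"dz":8,"wx":0,"wy":0,"wz":0},{"dx":0.1,"dy":-0.1,"dz":10,"wx":0,"wy":0,"wz":0},{"dx":0.1,"dy":-0.1,"dz":11.5,"wx":0,"wy":0,"wz":0},{"dx":0.1,"dy":-0.1,"dz":12.5,"wx":0,"wy":0,"wz":0},{"dx":0.1,"dy":-0.1,"dz":13.1,"wx":0,"wy":0,"wz":0},{"dx":0.1,"dy":-0.1,"dz":13.1,"wx":0,"wy":0,"wz":0},{"dx":0.1,"dy":-0.1,"dz":13.1,"wx":0,"wy":0,"wz":0}]' 8 20 &&
python3 -m crank '[{"dx":0,"dy":0,"dz":0,"wx":0,"wy":0,"wz":0},{"dx":0,"dy":0,"dz":0,"wx":0,"wy":0,"wz":0},{"dx":0,"dy":0,"dz":0,"wx":0,"wy":0,"wz":0},{"dx":0,"dy":0,"dz":0,"wx":0,"wy":0,"wz":0},{"dx":0,"dy":0,"dz":0,"wx":0,"wy":0,"wz":0},{"dx":0,"dy":0,"dz":0,"wx":0,"wy":0,"wz":0},{"dx":0,"dy":0,"dz":-2,"wx":0,"wy":0,"wz":0},{"dx":0,"dy":0,"dz":-5,"wx":0,"wy":0,"wz":0},{"dx":0,"dy":0,"dz":-8,"wx":0,"wy":0,"wz":0},{"dx":0,"dy":0,"dz":-11,"wx":0,"wy":0,"wz":0}]' 4 25
python3 - <<'E'
from h import *
go([.6565,.0327,.12])
E
```

```text
t: 23.0
eef_pos: [0.4386, 0.0829, 0.0185]
ee_rot: [-3.141, 0.0, -1.472]
force: [-0.9, -0.1, 0.5]
width: 0.0802
gripper_force: 0.0
t: 24.25
eef_pos: [0.4379, 0.0826, 0.1288]
ee_rot: [3.141, -0.0, -1.472]
force: [0.9, 0.6, -2.2]
width: 0.0477
gripper_force: 25.0
t 24.25 pos [0.4379 0.0826 0.1288] rot [ 3.1411 -0.0001 -1.4717] w 0.047731313120671796 F [ 0.8793  0.5811 -2.2027]
[0.6565, 0.0327, 0.12] -> [  7.12 -21.26   0.87]
```

```bash
python3 -m crank '[{"dx":0.5,"dy":-1.5,"dz":0,"wx":0,"wy":0,"wz":0},{"dx":1.5,"dy":-4.5,"dz":0,"wx":0,"wy":0,"wz":0},{"dx":2.5,"dy":-7.5,"dz":0,"wx":0,"wy":0,"wz":0},{"dx":3.5,"dy":-10.5,"dz":0,"wx":0,"wy":0,"wz":0},{"dx":4.5,"dy":-13.5,"dz":0,"wx":0,"wy":0,"wz":0},{"dx":5.5,"dy":-16.5,"dz":0,"wx":0,"wy":0,"wz":0},{"dx":6.4,"dy":-19.2,"dz":0,"wx":0,"wy":0,"wz":0},{"dx":7,"dy":-20.9,"dz":0.3,"wx":0,"wy":0,"wz":0},{"dx":7.1,"dy":-21.3,"dz":0.6,"wx":0,"wy":0,"wz":0},{"dx":7.1,"dy":-21.3,"dz":0.9,"wx":0,"wy":0,"wz":0}]'
python3 - <<'E'
from h import *
arm.grab_frame('top')
go([.6565,.0327,.0725])
E
```

```text
t: 25.5
eef_pos: [0.6566, 0.0331, 0.118]
ee_rot: [3.14, -0.0, -1.472]
force: [-0.7, -0.3, -0.1]
width: 0.0479
gripper_force: 25.0
t 25.55 pos [0.6562 0.0332 0.1179] rot [ 3.14    0.     -1.4716] w 0.04772907967005274 F [-0.0607 -0.6332 -1.5295]
[0.6565, 0.0327, 0.0725] -> [ 0.06 -0.03  4.54]
```

```bash
python3 -m crank '[{"dx":0,"dy":0,"dz":1,"wx":0,"wy":0,"wz":0},{"dx":0,"dy":0,"dz":2,"wx":0,"wy":0,"wz":0},{"dx":0,"dy":0,"dz":3,"wx":0,"wy":0,"wz":0},{"dx":0,"dy":0,"dz":3.8,"wx":0,"wy":0,"wz":0},{"dx":0,"dy":0,"dz":4.3,"wx":0,"wy":0,"wz":0},{"dx":0,"dy":0,"dz":4.5,"wx":0,"wy":0,"wz":0},{"dx":0,"dy":0,"dz":4.6,"wx":0,"wy":0,"wz":0},{"dx":0,"dy":0,"dz":4.7,"wx":0,"wy":0,"wz":0},{"dx":0,"dy":0,"dz":4.7,"wx":0,"wy":0,"wz":0},{"dx":0,"dy":0,"dz":4.7,"wx":0,"wy":0,"wz":0}]'
```

```text
t: 26.8
eef_pos: [0.6573, 0.0332, 0.0723]
ee_rot: [-3.141, 0.0, -1.471]
force: [0.3, 0.3, -0.7]
width: 0.0477
gripper_force: 25.0
```

```bash
python3 -m crank '[{"dx":0,"dy":0,"dz":0.05,"wx":0,"wy":0,"wz":0},{"dx":0,"dy":0,"dz":0.05,"wx":0,"wy":0,"wz":0},{"dx":0,"dy":0,"dz":0.05,"wx":0,"wy":0,"wz":0},{"dx":0,"dy":0,"dz":0.05,"wx":0,"wy":0,"wz":0},{"dx":0,"dy":0,"dz":0,"wx":0,"wy":0,"wz":0},{"dx":0,"dy":0,"dz":-1,"wx":0,"wy":0,"wz":0},{"dx":0,"dy":0,"dz":-3,"wx":0,"wy":0,"wz":0},{"dx":0,"dy":0,"dz":-5,"wx":0,"wy":0,"wz":0},{"dx":0,"dy":0,"dz":-7,"wx":0,"wy":0,"wz":0},{"dx":0,"dy":0,"dz":-9,"wx":0,"wy":0,"wz":0}]' 7.2
python3 - <<'E'
from h import *
go([.4465,-.1135,.13])
E
```

```text
t: 28.05
eef_pos: [0.6574, 0.0332, 0.1636]
ee_rot: [-3.141, 0.0, -1.471]
force: [1.1, 0.0, 0.3]
width: 0.0722
gripper_force: 0.0
t 28.05 pos [0.6574 0.0332 0.1636] rot [-3.1407  0.0001 -1.4715] w 0.07215669358727209 F [1.0583 0.0188 0.2636]
[0.4465, -0.1135, 0.13] -> [12.51 22.44  3.34]
```

```bash
python3 -m crank '[{"dx":0.8,"dy":1.4,"dz":0,"wx":0,"wy":0,"wz":0},{"dx":2.3,"dy":4.1,"dz":0,"wx":0,"wy":0,"wz":0},{"dx":4.2,"dy":7.5,"dz":0,"wx":0,"wy":0,"wz":0},{"dx":6.1,"dy":10.9,"dz":0.5,"wx":0,"wy":0,"wz":0},{"dx":8,"dy":14.4,"dz":1,"wx":0,"wy":0,"wz":0},{"dx":9.9,"dy":17.8,"dz":1.7,"wx":0,"wy":0,"wz":0},{"dx":11.5,"dy":20.6,"dz":2.4,"wx":0,"wy":0,"wz":0},{"dx":12.3,"dy":22.1,"dz":3,"wx":0,"wy":0,"wz":0},{"dx":12.5,"dy":22.4,"dz":3.3,"wx":0,"wy":0,"wz":0},{"dx":12.5,"dy":22.4,"dz":3.3,"wx":0,"wy":0,"wz":0}]'
python3 - <<'E'
from h import *
p=look('tin_small',[.4465,-.1135,0],.04,.036)
go([.4465,-.1135,.008])
if p is not None: go([*p,.008])
arm.grab_frame('top')
for n,q,d,h in [('tin_small',[.4465,-.1135,0],.04,.036),('tin_medium',[.6565,.0327,.054],.048,.05),('tin_large',[.6645,-.0469,.054],.056,.064),('tin_biggest',[.6724,-.1265,.054],.064,.078)]:
    m=mask('top',n,np.array(q),d,h)
    if m is not None: print(n,fit([('top',contour(m))],np.array(q),d,h,q[2]))
cv2.imwrite('pics/w3.png',arm.grab_frame('wrist')[:,:,::-1])
E
```

```text
t: 29.3
eef_pos: [0.4472, -0.1133, 0.1291]
ee_rot: [-3.141, -0.0, -1.471]
force: [-0.3, 0.8, 0.7]
width: 0.0717
gripper_force: 0.0
tin_small [ 0.4467 -0.1139] rms 1.4421527365716478
t 29.4 pos [ 0.4477 -0.113   0.1292] rot [-3.1412 -0.0001 -1.471 ] w 0.07190382148832392 F [ 0.2212  0.0661 -1.0112]
[0.4465, -0.1135, 0.008] -> [ 0.04  0.13 12.12]
t 29.4 pos [ 0.4477 -0.113   0.1292] rot [-3.1412 -0.0001 -1.471 ] w 0.07190382148832392 F [ 0.2212  0.0661 -1.0112]
[np.float64(0.44666517284875024), np.float64(-0.11391178381803718), 0.008] -> [ 0.08  0.12 12.12]
tin_large (array([ 0.6655, -0.0475]), np.float64(0.5139831678897173))
tin_biggest (array([ 0.6718, -0.1258]), np.float64(0.7052193056979892))
```

View pics/w3.png

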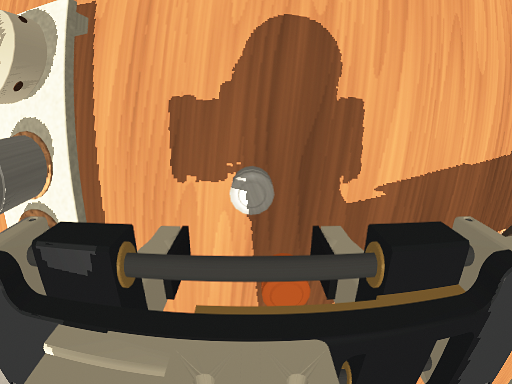

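The small steel tin at (252,190) is centred between the fingers and the orange one is clear at (285,292). Descend and grip.

```bash
python3 -m crank '[{"dx":0,"dy":0.1,"dz":2,"wx":0,"wy":0,"wz":0},{"dx":0,"dy":0.1,"dz":4,"wx":0,"wy":0,"wz":0},{"dx":0,"dy":0.1,"dz":6,"wx":0,"wy":0,"wz":0},{"dx":0,"dy":0.1,"dz":8,"wx":0,"wy":0,"wz":0},{"dx":0,"dy":0.1,"dz":9.5,"wx":0,"wy":0,"wz":0},{"dx":0,"dy":0.1,"dz":10.8,"wx":0,"wy":0,"wz":0},{"dx":0,"dy":0.1,"dz":11.6,"wx":0,"wy":0,"wz":0},{"dx":0,"dy":0.1,"dz":12,"wx":0,"wy":0,"wz":0},{"dx":0,"dy":0.1,"dz":12,"wx":0,"wy":0,"wz":0},{"dx":0,"dy":0.1,"dz":12,"wx":0,"wy":0,"wz":0}]' 7.2 15 &&
python3 -m crank '[{"dx":0,"dy":0,"dz":0,"wx":0,"wy":0,"wz":0},{"dx":0,"dy":0,"dz":0,"wx":0,"wy":0,"wz":0},{"dx":0,"dy":0,"dz":0,"wx":0,"wy":0,"wz":0},{"dx":0,"dy":0,"dz":0,"wx":0,"wy":0,"wz":0},{"dx":0,"dy":0,"dz":0,"wx":0,"wy":0,"wz":0},{"dx":0,"dy":0,"dz":0,"wx":0,"wy":0,"wz":0},{"dx":0,"dy":0,"dz":-2,"wx":0,"wy":0,"wz":0},{"dx":0,"dy":0,"dz":-6,"wx":0,"wy":0,"wz":0},{"dx":0,"dy":0,"dz":-11,"wx":0,"wy":0,"wz":0},{"dx":0,"dy":0,"dz":-15,"wx":0,"wy":0,"wz":0}]' 3.4 20
python3 - <<'E'
from h import *
go([.6486,.1123,.15])
E
```

```text
t: 30.95
eef_pos: [0.4461, -0.1134, 0.0094]
ee_rot: [-3.141, 0.0, -1.471]
force: [-0.8, -0.7, 0.4]
width: 0.072
gripper_force: 0.0
t: 32.2
eef_pos: [0.4458, -0.1135, 0.1609]
ee_rot: [-3.141, 0.0, -1.471]
force: [1.2, -0.2, -1.3]
width: 0.0397
gripper_force: 20.0
t 32.2 pos [ 0.4458 -0.1135  0.1609] rot [-3.1406  0.     -1.4714] w 0.03967736373355011 F [ 1.1579 -0.1538 -1.3101]
[0.6486, 0.1123, 0.15] -> [-20.45 -22.42   1.11]
```

```bash
python3 -m crank '[{"dx":-1,"dy":-1.1,"dz":0,"wx":0,"wy":0,"wz":0},{"dx":-3,"dy":-3.3,"dz":0,"wx":0,"wy":0,"wz":0},{"dx":-6,"dy":-6.6,"dz":0,"wx":0,"wy":0,"wz":0},{"dx":-9,"dy":-9.9,"dz":0,"wx":0,"wy":0,"wz":0},{"dx":-12,"dy":-13.2,"dz":0,"wx":0,"wy":0,"wz":0},{"dx":-15,"dy":-16.4,"dz":0,"wx":0,"wy":0,"wz":0},{"dx":-18,"dy":-19.7,"dz":0,"wx":0,"wy":0,"wz":0},{"dx":-19.9,"dy":-21.8,"dz":0.3,"wx":0,"wy":0,"wz":0},{"dx":-20.4,"dy":-22.4,"dz":0.7,"wx":0,"wy":0,"wz":0},{"dx":-20.4,"dy":-22.4,"dz":1.1,"wx":0,"wy":0,"wz":0}]'
python3 - <<'E'
from h import *
arm.grab_frame('top')
go([.6486,.1123,.063])
E
```

```text
t: 33.45
eef_pos: [0.6478, 0.1118, 0.1462]
ee_rot: [3.139, -0.001, -1.471]
force: [0.5, -0.3, -1.1]
width: 0.0396
gripper_force: 20.0
t 33.5 pos [0.6472 0.1113 0.1461] rot [ 3.1389 -0.0005 -1.4718] w 0.03914179830553969 F [ 0.2584  0.4734 -1.3824]
[0.6486, 0.1123, 0.063] -> [-0.09 -0.17  8.31]
```

```bash
python3 -m crank '[{"dx":0,"dy":-0.1,"dz":1.5,"wx":0,"wy":0,"wz":0},{"dx":0,"dy":-0.1,"dz":3,"wx":0,"wy":0,"wz":0},{"dx":0,"dy":-0.1,"dz":4.5,"wx":0,"wy":0,"wz":0},{"dx":0,"dy":-0.1,"dz":5.8,"wx":0,"wy":0,"wz":0},{"dx":0,"dy":-0.1,"dz":7,"wx":0,"wy":0,"wz":0},{"dx":0,"dy":-0.1,"dz":7.7,"wx":0,"wy":0,"wz":0},{"dx":0,"dy":-0.1,"dz":8.1,"wx":0,"wy":0,"wz":0},{"dx":0,"dy":-0.1,"dz":8.3,"wx":0,"wy":0,"wz":0},{"dx":0,"dy":-0.1,"dz":8.3,"wx":0,"wy":0,"wz":0},{"dx":0,"dy":-0.1,"dz":8.3,"wx":0,"wy":0,"wz":0}]'
```

```text
t: 34.75
eef_pos: [0.6496, 0.1119, 0.0655]
ee_rot: [-3.141, 0.0, -1.471]
force: [-0.4, -0.6, -1.2]
width: 0.0399
gripper_force: 20.0
```

```bash
python3 -m crank '[{"dx":0,"dy":0,"dz":0.05,"wx":0,"wy":0,"wz":0},{"dx":0,"dy":0,"dz":0.1,"wx":0,"wy":0,"wz":0},{"dx":0,"dy":0,"dz":0.15,"wx":0,"wy":0,"wz":0},{"dx":0,"dy":0,"dz":0.2,"wx":0,"wy":0,"wz":0},{"dx":0,"dy":0,"dz":0.2,"wx":0,"wy":0,"wz":0},{"dx":0,"dy":0,"dz":0.2,"wx":0,"wy":0,"wz":0},{"dx":0,"dy":0,"dz":0.25,"wx":0,"wy":0,"wz":0},{"dx":0,"dy":0,"dz":0.25,"wx":0,"wy":0,"wz":0},{"dx":0,"dy":0,"dz":0.25,"wx":0,"wy":0,"wz":0},{"dx":0,"dy":0,"dz":0.25,"wx":0,"wy":0,"wz":0}]'
```

```text
t: 36.0
eef_pos: [0.6494, 0.1118, 0.0632]
ee_rot: [-3.141, -0.0, -1.471]
force: [-2.8, 0.2, 4.7]
width: 0.0394
gripper_force: 20.0
```

Contact. Release, rise, and retreat clear of the row for a check.

```bash
python3 -m crank '[{"dx":0,"dy":0,"dz":0,"wx":0,"wy":0,"wz":0},{"dx":0,"dy":0,"dz":0,"wx":0,"wy":0,"wz":0},{"dx":0,"dy":0,"dz":0,"wx":0,"wy":0,"wz":0},{"dx":0,"dy":0,"dz":0,"wx":0,"wy":0,"wz":0},{"dx":0,"dy":0,"dz":0,"wx":0,"wy":0,"wz":0},{"dx":0,"dy":0,"dz":-1,"wx":0,"wy":0,"wz":0},{"dx":0,"dy":0,"dz":-3,"wx":0,"wy":0,"wz":0},{"dx":0,"dy":0,"dz":-6,"wx":0,"wy":0,"wz":0},{"dx":0,"dy":0,"dz":-10,"wx":0,"wy":0,"wz":0},{"dx":0,"dy":0,"dz":-13,"wx":0,"wy":0,"wz":0}]' 6 && python3 -m crank '[{"dx":0,"dy":2,"dz":0,"wx":0,"wy":0,"wz":0},{"dx":0,"dy":5,"dz":0,"wx":0,"wy":0,"wz":0},{"dx":0,"dy":9,"dz":0,"wx":0,"wy":0,"wz":0},{"dx":0,"dy":13,"dz":0,"wx":0,"wy":0,"wz":0},{"dx":0,"dy":17,"dz":0,"wx":0,"wy":0,"wz":0},{"dx":0,"dy":20,"dz":0,"wx":0,"wy":0,"wz":0},{"dx":0,"dy":22,"dz":0,"wx":0,"wy":0,"wz":0},{"dx":0,"dy":22,"dz":0,"wx":0,"wy":0,"wz":0},{"dx":0,"dy":22,"dz":0,"wx":0,"wy":0,"wz":0},{"dx":0,"dy":22,"dz":0,"wx":0,"wy":0,"wz":0}]'
python3 - <<'E'
from h import *
L=[('tin_small',[.6486,.1123,.054],.04,.036),('tin_medium',[.6565,.0327,.054],.048,.05),('tin_large',[.6645,-.0469,.054],.056,.064),('tin_biggest',[.6724,-.1265,.054],.064,.078)]
for c in ['top','scene']:
    im=arm.grab_frame(c);cv2.imwrite(f'pics/{c}9.png',cv2.resize(im[60:180,130:400] if c=='top' else im[130:330,70:330],None,fx=2.8,fy=2.8)[:,:,::-1])
    for n,q,d,h in L:
        m=mask(c,n,np.array(q),d,h)
        if m is not None: print(c,n,fit([(c,contour(m))],np.array(q),d,h,q[2]))
    for n in ['garlic_keeper','timer']: print(n,[np.round(d['centre'],3) for d in arm.mark_of(c,n)])
E
```

```text
t: 37.25
eef_pos: [0.6499, 0.1119, 0.1954]
ee_rot: [-3.139, 0.0, -1.471]
force: [0.3, -0.2, 0.1]
width: 0.0601
gripper_force: 0.0
t: 38.5
eef_pos: [0.4311, 0.0902, 0.1925]
ee_rot: [3.141, -0.0, -1.472]
force: [-0.8, -0.4, 0.5]
width: 0.0598
gripper_force: 0.0
top tin_small (array([0.6487, 0.11  ]), np.float64(0.6101313238914001))
top tin_medium (array([0.6571, 0.0313]), np.float64(0.7418199422120243))
top tin_large (array([ 0.6648, -0.0476]), np.float64(0.8308966545298082))
top tin_biggest (array([ 0.6712, -0.1256]), np.float64(0.5721706774489367))
garlic_keeper [array([ 0.681, -0.238,  0.048])]
timer [array([0.639, 0.215, 0.05 ])]
scene tin_small (array([0.65  , 0.1122]), np.float64(0.5094287290898514))
scene tin_medium (array([0.6577, 0.0339]), np.float64(0.7222630420411835))
scene tin_large (array([ 0.6649, -0.0455]), np.float64(0.7689211500259876))
scene tin_biggest (array([ 0.6719, -0.1248]), np.float64(1.2096653376241615))
garlic_keeper [array([ 0.681, -0.229,  0.052]), array([0.656, 0.031, 0.052])]
timer [array([0.633, 0.215, 0.049])]
```

View pics/scene9.png

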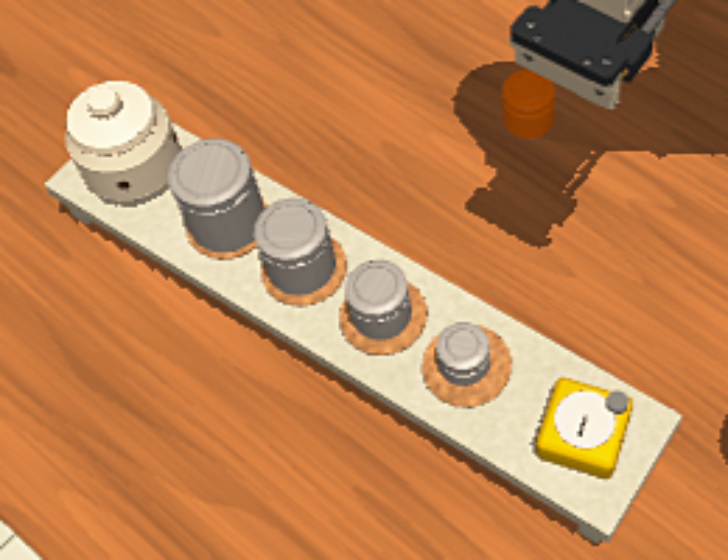

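View pics/top9.png

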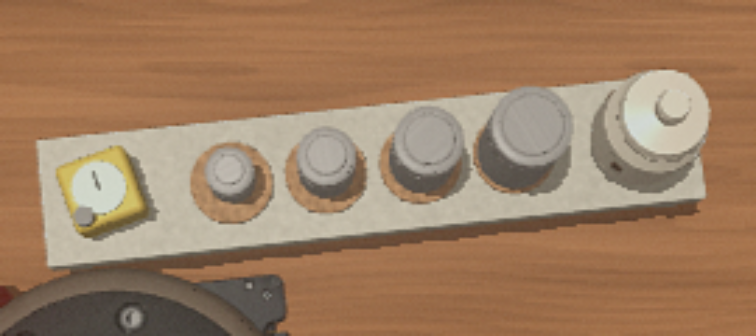

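All four tins stand upright and centred within about 2 mm, in descending order from keeper to timer. The keeper and timer have not moved, and the gripper is clear.

```bash
python3 -c "
from station import arm
print(arm.job_done())"
```

```text
the job is handed in; nothing more can be done
None
```

The job is handed in: the four steel tins stand on their mats in size order from the garlic keeper (biggest) to the timer (smallest), each measured within about 2 mm of its mat's centre, finished around 39 s on the robot's clock.

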